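Show the notched gauge plate, label up

TASK

Take the clear gauge plate that stands beside the round post out of the rack and hold it up above the rack to be read: level, label up, at least 15 cm above the bench, its frosted end (the one with the small corner notch) pointing at the small bench lamp on the left and your fingers well clear of that end. Finish while still holding it there, at rest. Do not drop a plate or lay it down, and leave the other plate and everything else where they are.

Things in the scene. Friction and masses are not known exactly. Their poses are not given: they have to be found in the camera images.
- plate_a: Clear acrylic plate, 130 x 40 x 8 mm, about 55 g, standing frosted end up, label to the rack's -y. Origin at its centre; x along the length to the frosted end, z out of the label face. The last 40 mm at +x is frosted, with a paper label on one face. A 12 x 12 mm notch is cut from the +x, +y corner: label up and frosted end away from you, it is at the far left.
- plate_b: Same plate and same axes as plate_a, but standing frosted end down in its slot, label to the rack's +y. Which plate stands beside the round post changes. Both stand with the 40 mm width along the rack, overhanging the slot cheeks by 8 mm each side, and lift straight up out.
- plate_a_frosted (a point): Middle of plate_a's frosted short end, 65 mm from its centre.
- plate_b_frosted (a point): Middle of plate_b's frosted short end, 65 mm from its centre.
- rack: Fixed wooden rack: board 300 x 70 x 10 mm, origin under its centre, x along its length, z up. A slot 70 mm either side of the origin along x; each is two cheeks 24 mm long (x), 26 mm tall (tops 36 mm above the bench), 10 mm apart for the 8 mm plate, which stands on the board.
- round_post: Fixed upright dark wooden post on one end of the rack board, 26 mm diameter, 50 mm tall (top 60 mm above the bench), 132 mm from the rack's centre and 62 mm from the slot it marks; origin at the centre of its foot.
- square_block: Fixed low rectangular dark wooden block, 30 x 40 x 14 mm, on the other end of the rack board, 132 mm from its centre, beside the other slot; origin under its centre.
- lamp_base (a point): Centre of the foot of the small fixed bench lamp, at bench height, at the left (+y) of the work; round foot and white dome shade 100 mm across on a thin stem, 157 mm tall in all.
- tin: Bystander: low round metal tin, 72 mm diameter, 45 mm tall; origin under its centre. To be left alone.
- hammer: Bystander: hammer lying on the bench, its length along x. To be left alone.
- anvil: Bystander: iron stand with a square 90 mm foot and a thin upright pin, 100 mm tall, 1.5 kg; origin under its centre. To be left alone.
Things that resemble listed ones, but are neither listed nor needed, are in the scene too. Leave any black look-alike of the plate_b alone.

How it is judged (in metres and radians):
On the way:
1. the plate beside the round post is lifted clear of its slot in the fingers, the other still in place (((horizontal distance between plate_b and round_post above 0.12 m and distance of plate_b from where it was at the start of the episode below 0.02 m and height (world z) of plate_a above 0.105 m and contact force between plate_a and the fingers above 2 N) or (horizontal distance between plate_a and round_post above 0.12 m and distance of plate_a from where it was at the start of the episode below 0.02 m and height (world z) of plate_b above 0.105 m and contact force between plate_b and the fingers above 2 N))), for 0.2 s.
At the end, for the whole second after the job is handed in: The plate from beside the round post is held in the fingers at rest, over 100 mm up, label up and level within 0.3 rad, frosted end towards the lamp (its foot within 170 mm of the plate's long axis), TCP over 45 mm from that end; the other plate within 20 mm of its start (((horizontal distance between plate_b and round_post above 0.12 m and distance of plate_b from where it was at the start of the episode below 0.02 m and angle between plate_a's own z axis and vertical below 0.3 rad and height (world z) of plate_a above 0.1 m and x of lamp_base in the frame of plate_a above 0.15 m and y of lamp_base in the frame of plate_a between -0.17 and 0.17 m and distance between the grasp point and plate_a_frosted above 0.045 m and contact force between plate_a and the fingers above 2 N and contact force between plate_a and rack below 0.1 N and linear speed of plate_a below 0.03 m/s and angular speed of plate_a below 0.2 rad/s) or (horizontal distance between plate_a and round_post above 0.12 m and distance of plate_a from where it was at the start of the episode below 0.02 m and angle between plate_b's own z axis and vertical below 0.3 rad and height (world z) of plate_b above 0.1 m and x of lamp_base in the frame of plate_b above 0.15 m and y of lamp_base in the frame of plate_b between -0.17 and 0.17 m and distance between the grasp point and plate_b_frosted above 0.045 m and contact force between plate_b and the fingers above 2 N and contact force between plate_b and rack below 0.1 N and linear speed of plate_b below 0.03 m/s and angular speed of plate_b below 0.2 rad/s))); the arm keeps its last pose, push and grip.
It fails at once if a plate lying or dropped on the rack or bench (its centre under 55 mm; it stands at 75 mm) (height (world z) of any of plate_a, plate_b below 0.055 m).
It fails at once if both plates taken or disturbed (distance of each of plate_a, plate_b from where it was at the start of the episode above 0.02 m).
It fails at once if a bystander moved (distance of any of tin, hammer, anvil from where it was at the start of the episode above 0.02 m).
It also fails if it takes over 35 s, if anything falls off the work surface, if the arm or the gripper's body presses on something with over 40 N, if the wrist force passes 120 N, or if a joint passes its speed limit or range.

ROBOT

A 6-joint arm with a two-finger parallel gripper is mounted at the origin on the work surface. World frame = base frame: x ahead of the robot, y to its left, z up, the work surface at z = 0. Lengths are in mm, angles in rad, forces in N, time in s.
With the tool pointing down it reaches from about 350 to 875 mm from the base axis. Payload 4.2 kg.
Tool frame: the origin (TCP) lies between the finger pads, 19 mm behind the fingertips; this is the grasp point; z points along the fingers, y is the line along which they close (so a half turn about z gives the same grasp; the last joint's range is limited). The gripper opens to 85 mm and grips with 20 to 120 N. Pads are 22 mm wide; open, the fingers measure 114 mm over their backs; the gripper's body (76 mm by 85 mm) begins 54 mm behind the grasp point. The pads swing forward as they close: fully open they stand 13 mm farther back than shut.
Start: joints at [-1.054, 0.385, 0.008, 0, -1.194, -0.259], TCP at [159.363, -604.32, 250.012] pointing down, gripper open.
Joint ranges: [-3.14, 3.14], [-1.21, 2.06], [-1.07, 1.41], [-3.16, 2.05], [-2.99, -0.16], [-3.1, 3.1]. Speed limits (rad/s): [2.79, 2.79, 3.14, 3.14, 3.14, 3.14].

INTERFACE

Orientations are given as a unit quaternion [x, y, z, w].
In Python, from rig import get_obs, snapshot, calibration, job_done gives the robot as it stands. The module is installed in compiled form; this text tells all that it offers.
- The arm moves only by the tool arm_command, never from a script. Its argument "steps" is a list of rows, each an object of numbers: "dx", "dy", "dz": the shift along the world's x, y, z in cm; "ax", "ay", "az": the turn, a rotation vector about the world's x, y, z in rad; "grip": the closure, from -1 (fully open) to 1 (shut). In form: [{"dx": .., "dy": .., "dz": .., "ax": .., "ay": .., "az": .., "grip": ..}, ...]. A call has 1 to 10 rows; each row shifts and turns the commanded pose from where the row before left it; what a row does not reach is not made up. A row lasts 1/8 s, in which the tool goes at most 62.5 mm and 10.7 degrees, less where a joint would pass 70% of its speed; a pose out of reach is approached as far as the arm can. A call with a gripper value outside its range is refused whole. The fingers move at their own pace and stop on an object; "newtons" is the grip in N (left out, the last holds). Time passes only in rows, so rows that do not move let the fingers close. It gives the time, the measured TCP pose, the force, the opening and the grip force at its end, in the units of the state.
- get_obs(): the state, without advancing time (a new reading comes with each control period).
- snapshot(name): name is "scene" or "side" or "wrist"; returns the picture (420x560x3 uint8, red, green, blue); there is no depth.
- calibration(name): a dict with "fovy" (degrees; the focal length in pixels is half the picture's height over the tangent of half this angle, whatever the lens; pixels are square), "cx", "cy" (the principal point, pixels), "pose" (4x4, takes a point from camera to world coordinates). Camera axes: x right, y down, z forward; pixel columns grow to the right and rows downward; lengths in mm; the calibration is good to about 2 mm. A picture is of the moment at which its call begins: read the wrist's pose just before it. calibration takes no time and is no camera call; for the wrist camera it gives the pose at the moment of the call.
- job_done(): hands the job in; it is judged then, once.
The state is a dict: "time_s": time; "joint_pos": joint angles; "joint_vel": joint speeds; "tau": joint torques, N m; "ee_pos": TCP position; "eef_rot": TCP orientation; "wrist_force": force on the tool from outside, world axes, zero at the start; "ft_torque": the same for the moment, N m; "opening": finger opening in mm; "finger_force": force on a finger pad.
Only numpy, scipy, OpenCV 4.12 (cv2) and the standard library are available. Lean on these libraries where they do the work, as an engineer would, in place of code of your own. Each camera call takes 0.05 s, during which the arm holds its last target. There are 200 camera calls.

## Working session

There is one attempt and no reset: what is moved stays moved. The work goes in short steps, Python scripts to look and compute and a tool call to move; the robot and the scene stay as the last step left them, time stands still between calls to the robot, and variables do not carry over. Pictures are saved under pics/ and viewed, at most 10 in all, crops included, and the job is handed in when it is done.

Besides the shell and the picture viewer there is one more tool, called in YAML: its name, and indented under it one key for each argument. arm_command: Moves the arm, as the interface text tells. Its arguments: {"type":"object","properties":{"steps":{"type":"array"},"newtons":{"type":"number"}},"required":["steps"]}

```bash
mkdir -p pics; python3 - <<'E'
from rig import *
import cv2,numpy as np
for n in("scene","side"):
    c=calibration(n); print(n,c["fovy"],c["cx"],c["cy"],np.round(c["pose"],3).tolist())
    cv2.imwrite(f"pics/{n}0.png",cv2.resize(snapshot(n)[:,:,::-1],(800,600),interpolation=cv2.INTER_CUBIC))
o=get_obs();print(o["time_s"],o["ee_pos"],o["eef_rot"],o["opening"])
E
```

```text
scene 43.64857383607759 282.07792111026816 205.37567706121092 [[0.263, 0.774, -0.575, 1501.785], [0.965, -0.2, 0.171, -110.536], [0.017, -0.6, -0.8, 1370.245], [0.0, 0.0, 0.0, 1.0]]
side 55.485628465598076 275.1404198443312 212.7329400041562 [[-0.73, -0.498, 0.468, 131.765], [-0.684, 0.515, -0.517, 635.939], [0.016, -0.697, -0.717, 777.771], [0.0, 0.0, 0.0, 1.0]]
0.1 [ 159.2256276  -603.88379259  249.03953771] [-1.28453736e-01  9.91715034e-01  9.49697660e-04 -1.63512697e-04] 85.54554384390192
```

View pics/scene0.png

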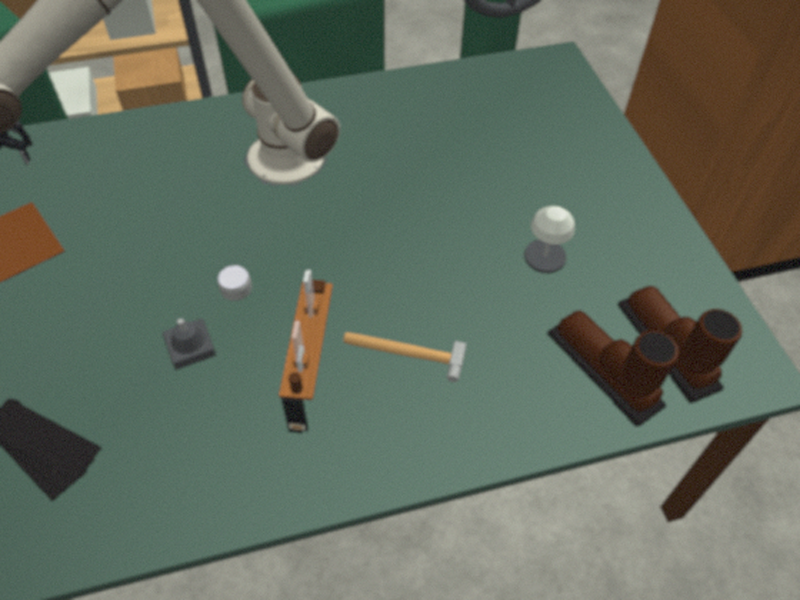

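View pics/side0.png

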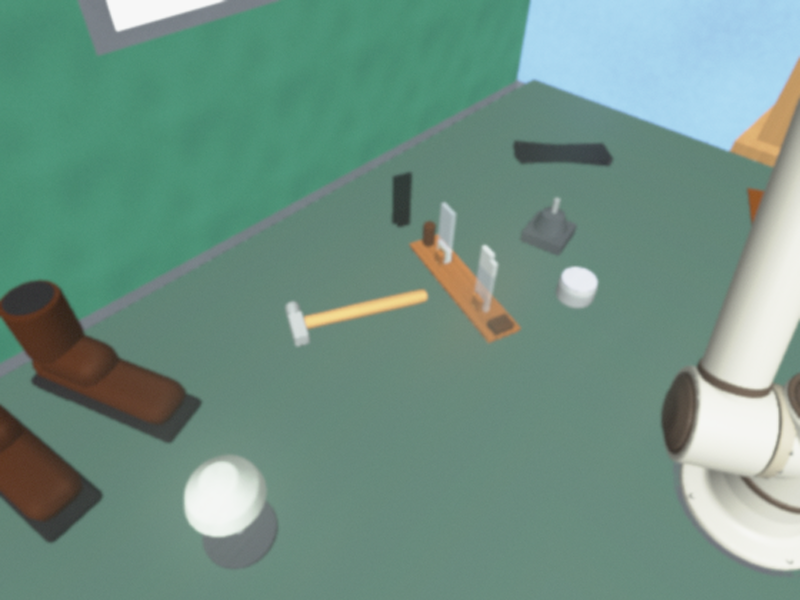

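The scene view (800x600) shows the round post at (296,383), with a clear plate beside it at (298,345). The other clear plate, at (309,292), stands by the square block at (318,286). The black look-alike lies at (295,412). In the side view the post is at (429,233), its plate at (447,233), the other plate at (487,278), and the black one at (402,200). I choose the post's plate and will check it in a close crop of both views.

```bash
python3 - <<'E'
from rig import *
import cv2,numpy as np
a=snapshot("scene")[185:285,190:240,::-1]; b=snapshot("side")[130:245,280:370,::-1]
a=cv2.resize(a,(300,600),interpolation=cv2.INTER_CUBIC); b=cv2.resize(b,(469,600),interpolation=cv2.INTER_CUBIC)
cv2.imwrite("pics/c1.png",np.hstack([a,b]))
E
```

```text
(no output)
```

View pics/c1.png

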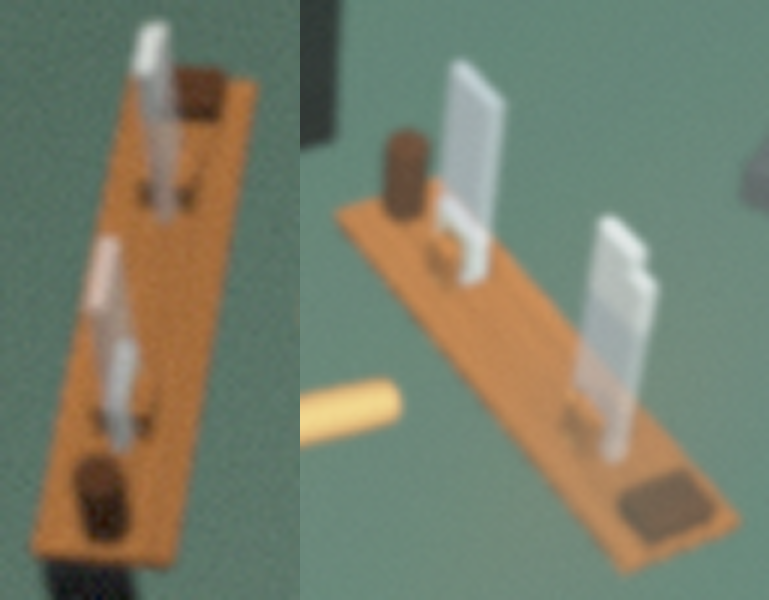

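Measuring: the rack is fitted from the board corners and post top in both views, and the lamp from its foot.

```bash
cat > h.py <<'E'
from rig import *
import numpy as np
from scipy.optimize import least_squares
def proj(n,P,c=None):
    c=c or calibration(n); T=np.linalg.inv(np.array(c["pose"])); f=210/np.tan(np.radians(c["fovy"]/2))
    q=np.asarray(P,float)@T[:3,:3].T+T[:3,3]; return q[:,:2]/q[:,2:]*f+[c["cx"],c["cy"]]
def plane(n,uv,z,c=None):
    c=c or calibration(n); T=np.array(c["pose"]); f=210/np.tan(np.radians(c["fovy"]/2))
    d=T[:3,:3]@[(uv[0]-c["cx"])/f,(uv[1]-c["cy"])/f,1]; return T[:3,3]+d*(z-T[2,3])/d[2]
E
python3 - <<'E'
from h import *
S=np.array([(130,78),(258,85),(33,553),(172,565),(98,465)])/6+[190,185]
D=np.array([(38,213),(325,572),(440,520),(108,137)])/5.217+[280,130]
L=np.array([[-150,-35,10],[-150,35,10],[150,-35,10],[150,35,10],[132,0,60]])
w=lambda p:np.c_[L[:,:2]@np.array([[np.cos(p[2]),np.sin(p[2])],[-np.sin(p[2]),np.cos(p[2])]])+p[:2],L[:,2]]
# side corners: left=post end +y, bottom=block end +y, right=block end -y
r=lambda p:np.r_[(proj("scene",w(p))-S).ravel(),(proj("side",w(p))[[3,1,0,4]]-D).ravel()]
s=least_squares(r,[600,-50,0],loss="soft_l1"); p=s.x; print(p,np.round(r(p),1))
c,sn=np.cos(p[2]),np.sin(p[2])
print("plate",p[:2]+70*np.array([c,sn]))
print("lamp",plane("scene",np.array([545,258])*.7,3),plane("side",np.array([240,532])*.7,3))
print("plate B top px",proj("scene",[[*(p[:2]+70*np.array([c,sn])),140]]), "side",proj("side",[[*(p[:2]+70*np.array([c,sn])),140]]))
E
```

```text
[ 5.79574440e+02 -5.19619906e+01 -3.47326642e-01] [-0.2 -2.3 -0.4 -1.9 -0.6 -1.3 -0.1 -1.4 -0.3  0.3 -1.5 -0.8 -0.8 -1.2
 -0.3 -0.3 -0.7  0.6]
plate [645.39446331 -75.78896194]
lamp [501.23112202 535.91890288   3.        ] [491.92994269 537.47687647   3.        ]
plate B top px [[206.93259138 229.40984805]] side [[313.19642321 145.94097138]]
```

Post's plate: frosted end is down (white at crop bottom), the clear end is up, and the label faces the rack's +y. It is plate_b, at about (645,-76), rack yaw about -0.347. Next I move above it with the fingers closing along rack y.

arm_command:
  steps:
    - {"dx": 3.04,"dy": 3.3,"az": -0.038,"grip": -1}
    - {"dx": 3.04,"dy": 3.3,"az": -0.038,"grip": -1}
    - {"dx": 3.04,"dy": 3.3,"az": -0.038,"grip": -1}
    - {"dx": 3.04,"dy": 3.3,"az": -0.038,"grip": -1}
    - {"dx": 3.04,"dy": 3.3,"az": -0.038,"grip": -1}
    - {"dx": 3.04,"dy": 3.3,"az": -0.038,"grip": -1}
    - {"dx": 3.04,"dy": 3.3,"az": -0.038,"grip": -1}
    - {"dx": 3.04,"dy": 3.3,"az": -0.038,"grip": -1}
  newtons: 40

```text
$.steps[0]: bad value
```

arm_command:
  steps:
    - {"dx": 3.04,"dy": 3.3,"az": -0.038,"grip": -1}
    - {"dx": 3.04,"dy": 3.3,"az": -0.038,"grip": -1}
    - {"dx": 3.04,"dy": 3.3,"az": -0.038,"grip": -1}
    - {"dx": 3.04,"dy": 3.3,"az": -0.038,"grip": -1}
    - {"dx": 3.04,"dy": 3.3,"az": -0.038,"grip": -1}
    - {"dx": 3.04,"dy": 3.3,"az": -0.038,"grip": -1}
    - {"dx": 3.04,"dy": 3.3,"az": -0.038,"grip": -1}
    - {"dx": 3.04,"dy": 3.3,"az": -0.038,"grip": -1}
    - {"grip": -1}
    - {"grip": -1}

```text
$.steps[0]: bad value
```

```bash
python3 - <<'E'
from h import *
import cv2
from scipy.spatial.transform import Rotation as R
o=get_obs(); c=calibration("wrist"); im=snapshot("wrist")
print(o["time_s"],o["ee_pos"],np.round(o["joint_pos"],2)); print(np.round(R.from_quat(o["eef_rot"]).as_matrix(),3))
np.save("c.npy",c,allow_pickle=True)
p=np.array([579.6,-52]);y=-.347;a=np.array([np.cos(y),np.sin(y)]);b=np.array([-a[1],a[0]]);q=p+70*a
P=[[*(q+20*i*a+4*j*b),140] for i in(-1,1) for j in(-1,1)]+[[*(p+150*i*a+35*j*b),10] for i in(-1,1) for j in(-1,1)]+[[*(p+132*a),60]]
uv=proj("wrist",P,c); print(np.round(uv))
v=cv2.resize(im[:,:,::-1],(800,600),interpolation=cv2.INTER_CUBIC)
for u in uv: cv2.circle(v,tuple(int(k*1.4286) for k in u),3,(0,255,0),1)
cv2.imwrite("pics/w1.png",v)
E
```

```text
0.2 [ 159.29041262 -604.02925087  249.35387646] [-1.05  0.39  0.01 -0.   -1.19 -0.26]
[[-0.967 -0.255 -0.   ]
 [-0.255  0.967  0.001]
 [ 0.     0.001 -1.   ]]
[[617. 693.]
 [622. 695.]
 [590. 709.]
 [595. 711.]
 [634. 468.]
 [667. 489.]
 [478. 585.]
 [510. 601.]
 [523. 632.]]
```

View pics/w1.png

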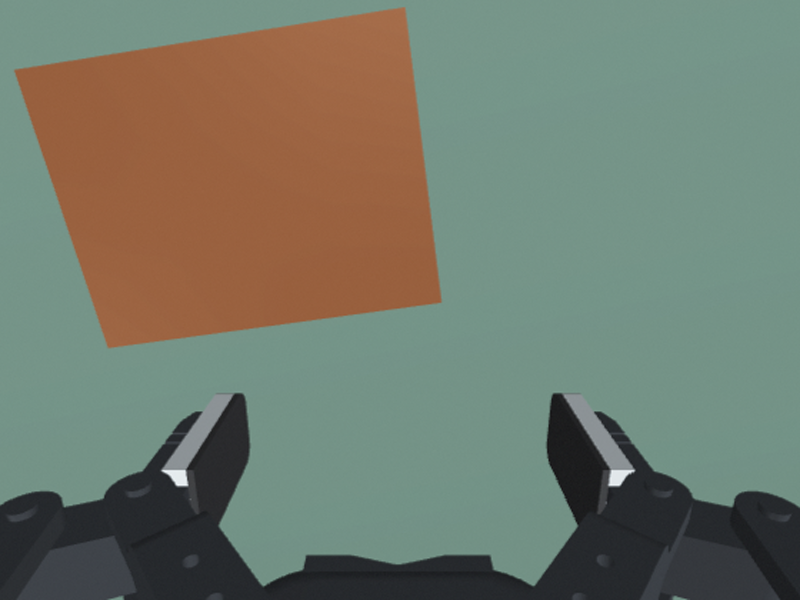

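The rows were refused, so the arm did not move; the picture shows only an orange sheet below the fingers. I'll resend with all keys filled in.

arm_command:
  steps:
    - {"dx": 3.04,"dy": 3.3,"dz": 0,"ax": 0,"ay": 0,"az": -0.038,"grip": -1}
    - {"dx": 3.04,"dy": 3.3,"dz": 0,"ax": 0,"ay": 0,"az": -0.038,"grip": -1}
    - {"dx": 3.04,"dy": 3.3,"dz": 0,"ax": 0,"ay": 0,"az": -0.038,"grip": -1}
    - {"dx": 3.04,"dy": 3.3,"dz": 0,"ax": 0,"ay": 0,"az": -0.038,"grip": -1}
    - {"dx": 3.04,"dy": 3.3,"dz": 0,"ax": 0,"ay": 0,"az": -0.038,"grip": -1}
    - {"dx": 3.04,"dy": 3.3,"dz": 0,"ax": 0,"ay": 0,"az": -0.038,"grip": -1}
    - {"dx": 3.04,"dy": 3.3,"dz": 0,"ax": 0,"ay": 0,"az": -0.038,"grip": -1}
    - {"dx": 3.04,"dy": 3.3,"dz": 0,"ax": 0,"ay": 0,"az": -0.038,"grip": -1}
  newtons: 40

```text
time_s: 1.25
ee_pos: [403.4, -339.1, 250.1]
eef_rot: [0.024, 1.0, -0.0, 0.0]
wrist_force: [-0.1, -0.3, 0.7]
opening: 85.2
finger_force: 0.0
```

arm_command:
  steps:
    - {"dx": 3.04,"dy": 3.3,"dz": 0,"ax": 0,"ay": 0,"az": -0.038,"grip": -1}
    - {"dx": 3.04,"dy": 3.3,"dz": 0,"ax": 0,"ay": 0,"az": -0.038,"grip": -1}
    - {"dx": 3.04,"dy": 3.3,"dz": 0,"ax": 0,"ay": 0,"az": -0.038,"grip": -1}
    - {"dx": 3.04,"dy": 3.3,"dz": 0,"ax": 0,"ay": 0,"az": -0.038,"grip": -1}
    - {"dx": 3.04,"dy": 3.3,"dz": 0,"ax": 0,"ay": 0,"az": -0.038,"grip": -1}
    - {"dx": 3.04,"dy": 3.3,"dz": 0,"ax": 0,"ay": 0,"az": -0.038,"grip": -1}
    - {"dx": 3.04,"dy": 3.3,"dz": 0,"ax": 0,"ay": 0,"az": -0.038,"grip": -1}
    - {"dx": 3.04,"dy": 3.3,"dz": 0,"ax": 0,"ay": 0,"az": -0.038,"grip": -1}
    - {"dx": 0,"dy": 0,"dz": 0,"ax": 0,"ay": 0,"az": 0,"grip": -1}

```text
time_s: 2.38
ee_pos: [647.2, -73.9, 248.8]
eef_rot: [0.173, 0.985, -0.0, -0.0]
wrist_force: [-0.5, -1.0, -0.3]
opening: 85.5
finger_force: 0.0
```

```bash
python3 - <<'E'
from h import *
import cv2
from scipy.spatial.transform import Rotation as R
o=get_obs(); c=calibration("wrist"); im=snapshot("wrist")
print(o["time_s"],o["ee_pos"],np.round(o["joint_pos"],2)); print(np.round(R.from_quat(o["eef_rot"]).as_matrix(),3))
np.save("c.npy",c,allow_pickle=True)
p=np.array([579.6,-52]);y=-.347;a=np.array([np.cos(y),np.sin(y)]);b=np.array([-a[1],a[0]]);q=p+70*a
P=[[*(q+20*i*a+4*j*b),140] for i in(-1,1) for j in(-1,1)]+[[*(p+150*i*a+35*j*b),10] for i in(-1,1) for j in(-1,1)]+[[*(p+132*a),60]]
uv=proj("wrist",P,c); print(np.round(uv))
v=cv2.resize(im[:,:,::-1],(800,600),interpolation=cv2.INTER_CUBIC)
for u in uv: cv2.circle(v,tuple(int(k*1.4286) for k in u),3,(0,255,0),1)
cv2.imwrite("pics/w2.png",v)
E
```

```text
2.375 [647.22694297 -73.94573249 248.75166679] [ 0.13  0.43  0.08 -0.   -1.22 -2.05]
[[-0.94   0.34  -0.001]
 [ 0.34   0.94   0.   ]
 [ 0.001 -0.    -1.   ]]
[[270. 186.]
 [282. 186.]
 [270. 242.]
 [281. 242.]
 [234. -84.]
 [318. -84.]
 [244. 247.]
 [309. 247.]
 [276. 251.]]
```

View pics/w2.png

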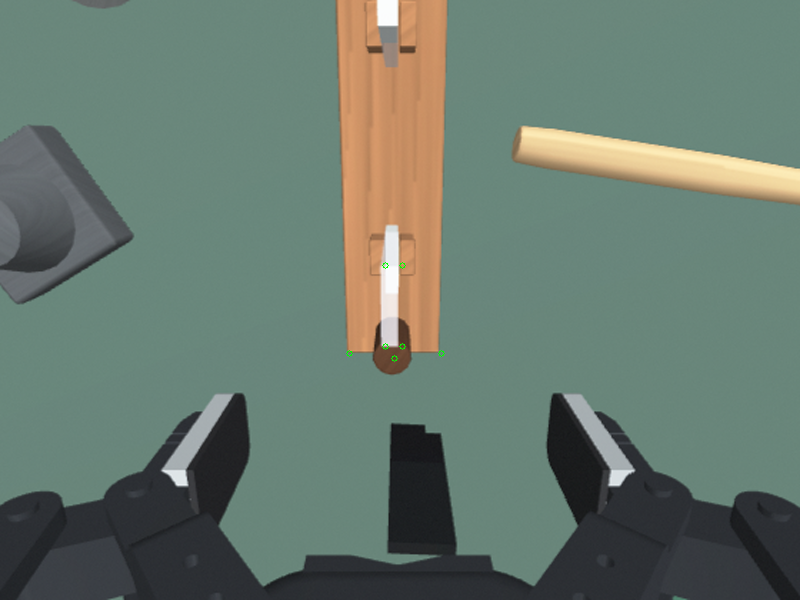

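The fit agrees: the plate top is at (391,305) px, about 2 mm toward rack -y of the prediction, with the post at (392,357) next to it. The black look-alike, at (420,490), lies on the bench. Next: descend and close.

arm_command:
  steps:
    - {"dx": -0.2,"dy": -0.4,"dz": -2,"ax": 0,"ay": 0,"az": 0,"grip": -1}
    - {"dx": 0,"dy": 0,"dz": -3,"ax": 0,"ay": 0,"az": 0,"grip": -1}
    - {"dx": 0,"dy": 0,"dz": -3,"ax": 0,"ay": 0,"az": 0,"grip": -1}
    - {"dx": 0,"dy": 0,"dz": -3,"ax": 0,"ay": 0,"az": 0,"grip": -1}
    - {"dx": 0,"dy": 0,"dz": -3,"ax": 0,"ay": 0,"az": 0,"grip": -1}
    - {"dx": 0,"dy": 0,"dz": 0,"ax": 0,"ay": 0,"az": 0,"grip": -1}
  newtons: 40

```text
time_s: 3.18
ee_pos: [641.4, -81.4, 107.7]
eef_rot: [0.175, 0.985, -0.001, -0.003]
wrist_force: [-0.6, -0.4, -0.0]
opening: 85.5
finger_force: 0.0
```

arm_command:
  steps:
    - {"dx": 0,"dy": 0,"dz": 0,"ax": 0,"ay": 0,"az": 0,"grip": 1}
    - {"dx": 0,"dy": 0,"dz": 0,"ax": 0,"ay": 0,"az": 0,"grip": 1}
    - {"dx": 0,"dy": 0,"dz": 0,"ax": 0,"ay": 0,"az": 0,"grip": 1}
    - {"dx": 0,"dy": 0,"dz": 0,"ax": 0,"ay": 0,"az": 0,"grip": 1}
    - {"dx": 0,"dy": 0,"dz": 0,"ax": 0,"ay": 0,"az": 0,"grip": 1}
    - {"dx": 0,"dy": 0,"dz": 0,"ax": 0,"ay": 0,"az": 0,"grip": 1}
    - {"dx": 0,"dy": 0,"dz": 0,"ax": 0,"ay": 0,"az": 0,"grip": 1}
    - {"dx": 0,"dy": 0,"dz": 0,"ax": 0,"ay": 0,"az": 0,"grip": 1}
  newtons: 40

```text
time_s: 4.18
ee_pos: [644.4, -79.5, 110.6]
eef_rot: [0.174, 0.985, 0.001, 0.001]
wrist_force: [-0.5, 6.0, 3.7]
opening: 7.8
finger_force: 39.6
```

Gripped at 7.8 mm opening. Lifting straight up.

arm_command:
  steps:
    - {"dx": 0,"dy": 0,"dz": 1,"ax": 0,"ay": 0,"az": 0,"grip": 1}
    - {"dx": 0,"dy": 0,"dz": 1.5,"ax": 0,"ay": 0,"az": 0,"grip": 1}
    - {"dx": 0,"dy": 0,"dz": 2,"ax": 0,"ay": 0,"az": 0,"grip": 1}
    - {"dx": 0,"dy": 0,"dz": 2.5,"ax": 0,"ay": 0,"az": 0,"grip": 1}
    - {"dx": 0,"dy": 0,"dz": 2.5,"ax": 0,"ay": 0,"az": 0,"grip": 1}
    - {"dx": 0,"dy": 0,"dz": 2.5,"ax": 0,"ay": 0,"az": 0,"grip": 1}
    - {"dx": 0,"dy": 0,"dz": 2.5,"ax": 0,"ay": 0,"az": 0,"grip": 1}
    - {"dx": 0,"dy": 0,"dz": 2.5,"ax": 0,"ay": 0,"az": 0,"grip": 1}
    - {"dx": 0,"dy": 0,"dz": 2,"ax": 0,"ay": 0,"az": 0,"grip": 1}
    - {"dx": 0,"dy": 0,"dz": 1,"ax": 0,"ay": 0,"az": 0,"grip": 1}
  newtons: 50

```text
time_s: 5.42
ee_pos: [643.5, -81.2, 310.7]
eef_rot: [0.175, 0.985, -0.001, 0.0]
wrist_force: [-0.4, -0.0, -1.1]
opening: 7.2
finger_force: 49.5
```

```bash
python3 - <<'E'
from h import *
import cv2
o=get_obs(); print(o["time_s"],o["ee_pos"],np.round(o["joint_pos"],2),o["opening"],o["finger_force"],o["wrist_force"])
im=snapshot("side")[40:260,240:440,::-1]
cv2.imwrite("pics/s2.png",cv2.resize(im,None,fx=2.7,fy=2.7,interpolation=cv2.INTER_CUBIC))
E
```

```text
5.425 [643.51482791 -81.19892381 310.72141798] [ 0.12  0.39  0.17  0.   -1.35 -2.05] 7.167866203237151 49.49128031730652 [-0.41276863 -0.0155859  -1.11017988]
```

View pics/s2.png

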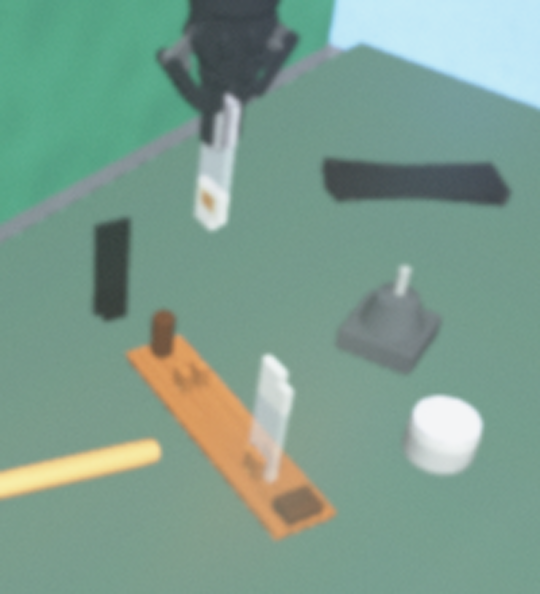

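The plate is out, with its frosted and labelled end down at (210,205) and the label facing the camera (+y). The other plate, at (272,415), is in place. Now tilt it +90° about rack x (label up, frosted end to +y).

arm_command:
  steps:
    - {"dx": -0.5,"dy": 0,"dz": 0,"ax": 0.11,"ay": -0.04,"az": 0,"grip": 1}
    - {"dx": -0.5,"dy": 0,"dz": 0,"ax": 0.11,"ay": -0.04,"az": 0,"grip": 1}
    - {"dx": -0.5,"dy": 0,"dz": 0,"ax": 0.11,"ay": -0.04,"az": 0,"grip": 1}
    - {"dx": -0.5,"dy": 0,"dz": 0,"ax": 0.11,"ay": -0.04,"az": 0,"grip": 1}
    - {"dx": -0.5,"dy": 0,"dz": 0,"ax": 0.11,"ay": -0.04,"az": 0,"grip": 1}
    - {"dx": -0.5,"dy": 0,"dz": 0,"ax": 0.11,"ay": -0.04,"az": 0,"grip": 1}
    - {"dx": 0,"dy": 0,"dz": 0,"ax": 0,"ay": 0,"az": 0,"grip": 1}

```text
time_s: 6.35
ee_pos: [612.7, -82.4, 307.9]
eef_rot: [0.166, 0.924, 0.338, 0.058]
wrist_force: [0.5, 0.3, -0.5]
opening: 7.4
finger_force: 49.6
```

```bash
cat > s.py <<'E'
from h import *
from scipy.spatial.transform import Rotation as R
o=get_obs(); M=R.from_quat(o["eef_rot"]).as_matrix()
print(o["time_s"],np.round(o["ee_pos"]),"j",np.round(o["joint_pos"],2),"open",o["opening"],o["finger_force"],"wf",np.round(o["wrist_force"],1)); print(np.round(M,2))
f=o["ee_pos"]+M[:,2]*97; print("label up",M[2,1],"lamp x,y in plate",(np.array([497,537,0])-o["ee_pos"])@M[:,2],(np.array([497,537,0])-o["ee_pos"])@-M[:,0])
E
python3 s.py
```

```text
6.35 [613. -82. 308.] j [-0.23  0.35  0.19 -0.71 -1.37 -1.57] open 7.4304718106934695 49.64357078075409 wf [ 0.5  0.3 -0.5]
[[-0.94  0.27  0.22]
 [ 0.35  0.72  0.61]
 [ 0.01  0.64 -0.76]]
label up 0.6448643203539544 lamp x,y in plate 585.502475849402 -321.41818902132917
```

arm_command:
  steps:
    - {"dx": -0.7,"dy": 0,"dz": 0,"ax": 0.115,"ay": -0.043,"az": 0,"grip": 1}
    - {"dx": -0.7,"dy": 0,"dz": 0,"ax": 0.115,"ay": -0.043,"az": 0,"grip": 1}
    - {"dx": -0.7,"dy": 0,"dz": 0,"ax": 0.115,"ay": -0.043,"az": 0,"grip": 1}
    - {"dx": -0.7,"dy": 0,"dz": 0,"ax": 0.115,"ay": -0.043,"az": 0,"grip": 1}
    - {"dx": -0.7,"dy": 0,"dz": 0,"ax": 0.115,"ay": -0.043,"az": 0,"grip": 1}
    - {"dx": -0.7,"dy": 0,"dz": 0,"ax": 0.115,"ay": -0.043,"az": 0,"grip": 1}
    - {"dx": -0.7,"dy": 0,"dz": 0,"ax": 0.115,"ay": -0.043,"az": 0,"grip": 1}
    - {"dx": 0,"dy": 0,"dz": 0,"ax": 0,"ay": 0,"az": 0,"grip": 1}

```text
time_s: 7.35
ee_pos: [564.3, -80.4, 306.9]
eef_rot: [0.125, 0.7, 0.693, 0.122]
wrist_force: [0.5, -0.4, -0.3]
opening: 7.2
finger_force: 49.7
```

```bash
python3 s.py
```

```text
7.35 [564. -80. 307.] j [-0.6   0.53  0.03 -1.44 -1.78 -1.06] open 7.1887007371574985 49.719496965408325 wf [ 0.5 -0.4 -0.3]
[[-0.94  0.01  0.34]
 [ 0.34  0.01  0.94]
 [ 0.    1.   -0.01]]
label up 0.9999370686089136 lamp x,y in plate 559.8095707603942 -275.02257081352514
```

arm_command:
  steps:
    - {"dx": 0,"dy": 0,"dz": 0,"ax": 0,"ay": 0,"az": 0.09,"grip": 1}
    - {"dx": 0,"dy": 0,"dz": 0,"ax": 0,"ay": 0,"az": 0.09,"grip": 1}
    - {"dx": 0,"dy": 0,"dz": 0,"ax": 0,"ay": 0,"az": 0.09,"grip": 1}
    - {"dx": 0,"dy": 0,"dz": 0,"ax": 0,"ay": 0,"az": 0.09,"grip": 1}
    - {"dx": 0,"dy": 0,"dz": 0,"ax": 0,"ay": 0,"az": 0.09,"grip": 1}
    - {"dx": 0,"dy": 0,"dz": 0,"ax": 0,"ay": 0,"az": 0,"grip": 1}
    - {"dx": 0,"dy": 0,"dz": 0,"ax": 0,"ay": 0,"az": 0,"grip": 1}
    - {"dx": 0,"dy": 0,"dz": 0,"ax": 0,"ay": 0,"az": 0,"grip": 1}
    - {"dx": 0,"dy": 0,"dz": 0,"ax": 0,"ay": 0,"az": 0,"grip": 1}

```text
time_s: 8.48
ee_pos: [564.5, -80.6, 310.3]
eef_rot: [-0.036, 0.71, 0.703, -0.032]
wrist_force: [0.3, -0.0, -0.3]
opening: 7.1
finger_force: 49.6
```

```bash
python3 s.py; python3 - <<'E'
from h import *
import cv2
a=cv2.resize(snapshot("side")[0:250,200:450,::-1],(400,400)); b=cv2.resize(snapshot("scene")[120:320,100:300,::-1],(400,400))
cv2.imwrite("pics/f.png",np.hstack([a,b]))
E
```

```text
8.475 [564. -81. 310.] j [-0.49  0.67  0.31 -1.33 -2.11 -1.14] open 7.099817814117621 49.60571229457855 wf [ 0.3 -0.  -0.3]
[[-1.   -0.01 -0.1 ]
 [-0.1   0.01  1.  ]
 [-0.01  1.   -0.01]]
label up 0.9999390705999203 lamp x,y in plate 624.1503898982006 -8.926488861869831
```

View pics/f.png

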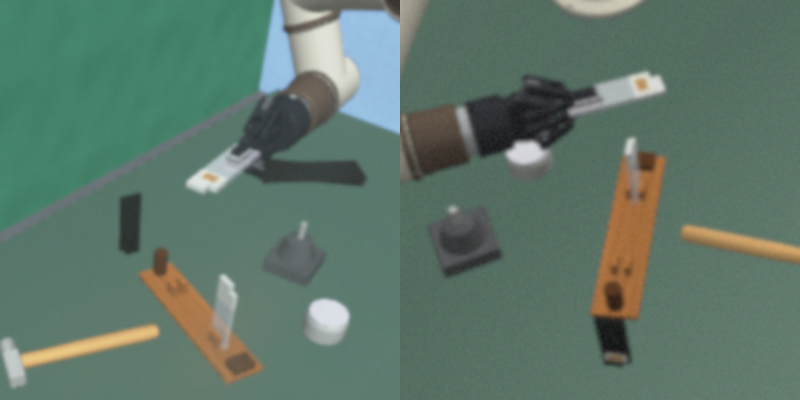

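The plate is level with its label up; the frosted, notched end at (650,82) in the scene crop points at the lamp. The other plate and the bystanders have not moved.

```bash
python3 -c "
from rig import *
print(job_done())"
```

```text
the job is handed in; nothing more can be done
None
```

I took plate_b, the plate beside the round post, out of the rack and handed the job in with it held at rest about 31 cm above the bench: level, label up, frosted end toward the lamp and fingers about 10 cm from that end; the last pictures showed the other plate and the bystanders still in place, and no verdict came back.

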